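# Load a crimp applicator into its setting stand

## Task

On the grey setting stand, swing the lever with the red knob open so that it is clear of the mouth, then slide the crimp applicator (the one with the blue post) in under the green bridge, low body first, until it is fully home against the back stop. Then swing the lever fully closed again behind it, let go, and leave everything else on the table as it stands.

Things in the scene. Friction and masses are not known exactly. Their poses are not given: they have to be found in the camera images.
- stand: Fixed grey setting stand. Origin on the table; +x points into it (the way the applicator slides), z up. Bed plate x -130 to +100, y -80 to +80 mm, top at z = 12. Lane centred on y = 0: side rails, tops at z = 33, inner faces at y = +-37 mm from x = 0 to 85, flaring to +-47 mm at their front end, x = -27. Bed in front of the rails is clear but for the lever.
- stand_home (a point): Point on the top of the bed (z = 12 mm) at x = 30 mm, y = 0 in the stand's frame, axes as the stand's: the applicator's origin is here, axes parallel, when it is fully home.
- stand_bridge (a point): Centre of the underside of the green bridge over the lane: x = 60, y = 0, z = 62 mm in the stand's frame (50 mm over the bed). The bridge spans x = 35 to 85 mm, is 118 mm wide and 14 mm thick, with an adjusting nut on it up to z = 92 mm. The steel back stop's face is at x = 85 mm.
- lever_hinge (a point): Hinge axis of the lever (vertical), at x = -37, y = -66, z = 23 mm in the stand's frame. The lever is a steel bar 12 mm wide, 142 mm long from the hinge, at z = 18 to 28 mm; when closed it leaves about 6 mm behind a homed applicator.
- lever (a joint): Retaining lever, rad. 0 = closed: the bar lies along the stand's +y across the mouth of the lane, by a small rest block. Grows as it opens, the free end swinging towards the stand's -x (the robot); at 1.57 it points along -x, beside the lane; stop at 1.85. Starts between 0 and 0.5; stays where it is left.
- lever_knob (a point): Centre of the red cylindrical upright knob on the lever, 18 mm in diameter, 30 mm high, 105 mm from the hinge, centre at z = 56 mm, top at z = 71 mm above the table.
- applicator: Loose crimp applicator, about 0.4 kg, upright on the table left or right of the stand. Origin: centre of underside; +x is its leading end, z up. Steel foot 110 (x) by 70 (y), 14 mm thick; dark low body, x -11 to 51, 60 wide, top z = 42 (brass disc to 45), which goes under the bridge; blue grip post at x = -30, 26 (x) by 30 mm (y), top z = 85, which stays in front of it.
- carton: Loose bystander: cardboard carton with a yellow tape strip, 91 x 68 x 50 mm, on the other side of the stand from the applicator. Origin at the centre of its underside.
- tape: Loose bystander: roll of tan masking tape lying flat, 90 mm across, 22 mm high. Origin at the centre of its underside.
- cutters: Loose bystander: red-handled side cutters lying flat, 126 x 37 x 10 mm. Origin at the centre of the underside.
- driver: Loose bystander: orange screwdriver lying flat, 170 x 25 x 24 mm. Origin at the centre of the underside.
- vial: Loose bystander: yellow vial with a blue cap, 30 mm across, 64 mm high. Origin at the centre of its underside.

How it is judged:
On the way, in this order (a step that is already met when the one before it is completed fails the run):
1. the lever is swung open (more than 1.2 rad) while the applicator is still outside the lane (value of joint lever above 1.2 rad and horizontal distance between applicator and stand_home above 0.06 m), for 0.2 s.
2. the applicator is home in the lane (within 12 mm of the back stop) with the lever still open (more than 0.5 rad) (value of joint lever above 0.5 rad and x of applicator in the frame of stand_home above -0.012 m and y of applicator in the frame of stand_home between -0.008 and 0.008 m and z of applicator in the frame of stand_home below 0.008 m), for 0.2 s.
At the end, for the whole second after the job is handed in: The applicator stands flat on the bed, fully home: origin within 6 mm of the home point along the lane, 5 mm across it and 4 mm in height, turned by less than 0.08 rad from the lane and tilted by less than 0.06 rad; the lever is closed (less than 0.12 rad); both are at rest (x of applicator in the frame of stand_home between -0.006 and 0.004 m and y of applicator in the frame of stand_home between -0.005 and 0.005 m and z of applicator in the frame of stand_home between -0.004 and 0.004 m and angle between the x axis of applicator and the x axis of stand_home, either way round below 0.08 rad and angle between applicator's own z axis and vertical below 0.06 rad and value of joint lever below 0.12 rad and linear speed of applicator below 0.02 m/s and velocity of joint lever below 0.1 rad/s); the robot touches nothing.
It fails at once if a bystander (carton, tape roll, cutters, screwdriver, vial) is moved by more than 30 mm (distance of any of carton, tape, cutters, driver, vial from where it was at the start of the episode above 0.03 m).
It also fails if it takes over 72 s, if anything falls off the work surface, if the arm or the gripper's body presses on something with over 40 N, if the wrist force passes 120 N, or if a joint passes its speed limit or range.

## Robot

A 6-joint arm with a two-finger parallel gripper is mounted at the origin on a cart in front of the work surface, level with it; the furniture and walls round the work are solid. World frame = base frame: x ahead of the robot, y to its left, z up, the work surface at z = 0. Lengths are in m, angles in rad, forces in N, time in s.
With the tool pointing down it reaches from about 0.275 to 0.75 m from the base axis. Payload 10.2 kg.
Tool frame: the origin (TCP) lies at the very end of the fingers, on their centre line; the grasp point (between the pads) lies 19 mm behind it; z points along the fingers, y is the line along which they close (so a half turn about z gives the same grasp; the last joint's range is limited). The gripper opens to 85 mm and grips with 20 to 120 N. Pads are 22 mm wide; open, the fingers measure 114 mm over their backs; the gripper's body (76 mm by 85 mm) begins 54 mm behind the grasp point. The pads swing forward as they close: fully open they stand 13 mm farther back than shut.
Start: joints at [1.034, 0.313, 1.498, -0, 1.331, -0.223], TCP at [0.162, 0.499, 0.192] pointing down, gripper open.
Joint ranges: [-2.94, 2.94], [-0.97, 2.17], [0.19, 2.56], [-1.23, 4.37], [0.02, 3.11], [-2.88, 2.88]. Speed limits (rad/s): [2.39, 2.39, 3.01, 3.14, 3.14, 3.14].

## Interface

Orientations are given as a 3x3 rotation matrix whose columns are the frame's x, y, z axes.
In Python, from station import env gives the robot as it stands.
- The arm moves only by the tool play_rows, never from a script. Its argument "steps" is a list of rows, each a list of 7 numbers: the finger opening in m, from 0 to 0.0854, then the shift along the tool's x, y, z in m, then the turn, a rotation vector about the tool's x, y, z in rad. A call has 1 to 5 rows; each row shifts and turns the commanded pose from where the row before left it, along the tool's axes as they then stand; what a row does not reach is not made up. A row lasts 1/10 s, in which the tool goes at most 50 mm and 8.59 degrees, less where a joint would pass 70% of its speed; a pose out of reach is approached as far as the arm can. A call with a gripper value outside its range is refused whole. The fingers move at their own pace and stop on an object; the grip force is fixed at half the most. Time passes only in rows, so rows that do not move let the fingers close. It gives the time, the measured TCP pose, the force, the opening and the grip force at its end, in the units of the state.
- env.get_state(): the state, without advancing time (a new reading comes with each control period).
- env.capture(name): name is "scene" or "top" or "wrist"; returns a dict with "pixels" (480x640x3 uint8, blue, green, red), "z_map" (480x640 float32, m along the optical axis (not along the pixel's ray), 0 where there is no reading), "fx", "fy", "cx", "cy" (pixels), "D" ([k1, k2, p1, p2, k3] as OpenCV has them; the pictures are not rectified), "R" (3x3) and "t" (3): a world point X has camera coordinates R X + t. Camera axes: x right, y down, z forward; pixel columns grow to the right and rows downward; lengths in m; the calibration is good to about 2 mm. A picture is of the moment at which its call begins.
- env.finish_job(): hands the job in; it is judged then, once.
The state is a dict: "time": time; "qpos": joint angles; "qd": joint speeds; "joint_torque": joint torques, N m; "tool_pos": TCP position; "tcp_rot": TCP orientation; "wrist_force": force on the tool from outside, world axes, zero at the start; "wrist_torque": the same for the moment, N m; "finger_gap": finger opening in m; "gripper_force": force on a finger pad.
Only numpy, scipy, OpenCV 4.12 (cv2) and the standard library are available. Lean on these libraries where they do the work, as an engineer would, in place of code of your own. Each camera call takes 0.05 s, during which the arm holds its last target. There are 200 camera calls.

## Working session

There is one attempt and no reset: what is moved stays moved. The work goes in short steps, Python scripts to look and compute and a tool call to move; the robot and the scene stay as the last step left them, time stands still between calls to the robot, and variables do not carry over. Pictures are saved under pics/ and viewed, at most 10 in all, crops included, and the job is handed in when it is done.

Besides the shell and the picture viewer there is one more tool, called after "Emit:" as name([rows], argument=value, ...), one row to a line, values as JSON. play_rows: Moves the arm, as the interface text tells. Its arguments: {"type":"object","properties":{"steps":{"type":"array","items":{"type":"array","items":{"type":"number"}}}},"required":["steps"]}

```bash
mkdir -p pics; ls
cat > h.py <<'E'
import numpy as np, cv2
from station import env
def cap(n):
    c=env.capture(n); c={k:(np.array(v) if not isinstance(v,(str,float,int)) else v) for k,v in c.items()}
    c['K']=np.array([[c['fx'],0,c['cx']],[0,c['fy'],c['cy']],[0,0,1.]]); return c
def cloud(c):
    h,w=c['z_map'].shape; u,v=np.meshgrid(np.arange(w),np.arange(h))
    p=cv2.undistortPoints(np.stack([u,v],-1).reshape(-1,1,2).astype(np.float64),c['K'],c['D']).reshape(h,w,2)
    P=np.dstack([p,np.ones((h,w))])*c['z_map'][...,None]
    return (P-c['t'].ravel())@c['R']
E
python3 - <<'E'
from h import *
a=cap('top');b=cap('scene')
for n,c in (('top',a),('scene',b)):
    cv2.imwrite(f'pics/{n}0.png',c['pixels']); np.savez(f'{n}0.npz',**c)
    print(n,c['R'],c['t'],c['K'][0])
print(env.get_state())
E
```

```text
pics
top [[ 0.2080096  -0.9780764  -0.00992779]
 [-0.89511826 -0.18625524 -0.40505837]
 [ 0.39432893  0.09314257 -0.91423692]] [-0.0727196   0.49834879  1.40896163] [598.67654685   0.         317.56984546]
scene [[ 0.8740622  -0.48567943 -0.01143464]
 [-0.34006484 -0.59485603 -0.72835583]
 [ 0.34694548  0.64051682 -0.68510367]] [-0.45495762  0.24055739  0.73794657] [455.70872198   0.         308.82972033]
{'time': 0.1, 'qpos': array([ 1.03361520e+00,  3.13394963e-01,  1.49833384e+00,  2.99779490e-05,
        1.33102764e+00, -2.23375117e-01]), 'qd': array([ 0.00052229, -0.00130686, -0.00235169,  0.00037494, -0.00105504,
        0.00021058]), 'joint_torque': array([ 1.13845585e-03, -4.12900114e+01, -2.60147846e+01, -2.21429186e-04,
        2.93287289e-03, -1.46463279e-06]), 'tool_pos': array([0.16190736, 0.49912827, 0.19190213]), 'tcp_rot': array([[-9.51163329e-01,  3.08687442e-01, -6.20552174e-04],
       [ 3.08687933e-01,  9.51162862e-01, -9.84979339e-04],
       [ 2.86195429e-04, -1.12843319e-03, -9.99999322e-01]]), 'wrist_force': array([ 0.05819477, -0.15270447,  0.08560694]), 'wrist_torque': array([-0.00313678, -0.02070457, -0.03511439]), 'gripper_force': 0.0, 'finger_gap': 0.08560188289147144}
```

View pics/top0.png

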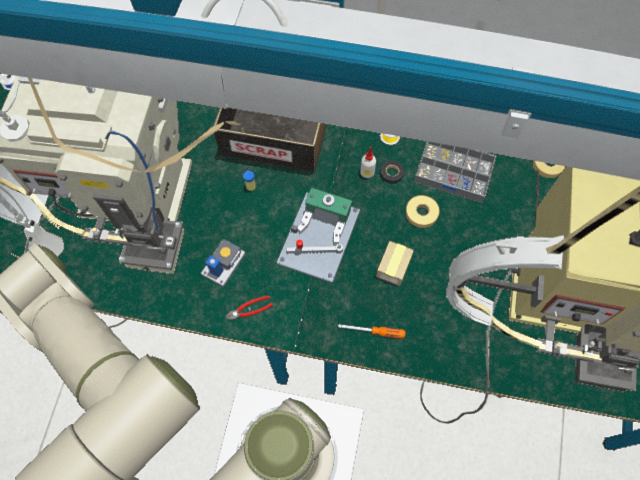

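View pics/scene0.png

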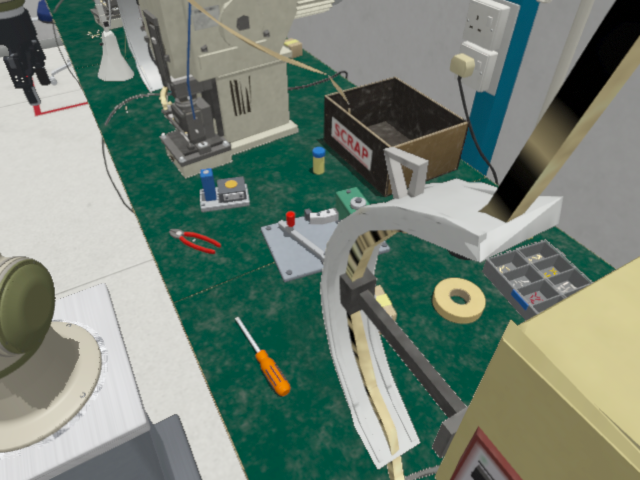

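The top view shows the stand at about (318,235), the lever knob at (299,243) with its hinge at (339,249), and the bridge at (328,201). The applicator's post is at (210,262) and its disc at (226,252). The carton is at (395,262), the cutters at (250,308) and the vial at (249,180).

```bash
cat > m.py <<'E'
from h import *
def load(n): return dict(np.load(n+'.npz'))
def rectfit(P):
    r=cv2.minAreaRect((P[:,:2]*1000).astype(np.float32)); return r
E
python3 - <<'E'
from m import *
for n in ('top0','scene0'):
    c=load(n);P=cloud(c);hsv=cv2.cvtColor(c['pixels'],cv2.COLOR_BGR2HSV);H,S,V=[hsv[...,i].astype(int) for i in range(3)]
    ok=(c['z_map']>0)&(P[...,0]>.2)&(P[...,0]<.75)&(abs(P[...,1])<.4)
    print(n,'table z',np.median(P[ok&(abs(P[...,2])<.01)][:,2]))
    for nm,m in dict(post=(H>100)&(H<125)&(S>120)&(P[...,2]>.05)&(P[...,2]<.1)&(P[...,0]<.55),knob=((H<6)|(H>174))&(S>150)&(P[...,2]>.04)&(P[...,2]<.1),
      bridge=(H>65)&(H<90)&(S>80)&(P[...,2]>.05)&(P[...,2]<.09),disc=(H>15)&(H<28)&(S>120)&(P[...,2]>.035)&(P[...,2]<.055)&(P[...,1]>0),
      bed=(S<60)&(P[...,2]>.008)&(P[...,2]<.016)).items():
        Q=P[m&ok]
        if len(Q)<5: print(nm,len(Q));continue
        top=Q[Q[:,2]>np.percentile(Q[:,2],95)-.006] if nm in('post','knob','bridge') else Q
        print(nm,len(Q),len(top),top.mean(0).round(4),'zmax',np.percentile(Q[:,2],95).round(4),rectfit(top))
E
```

```text
top0 table z 0.0019459555331264563
post 149 68 [0.4151 0.2894 0.0853] zmax 0.088 ((416.3664245605469, 289.4129638671875), (30.547283172607422, 23.831789016723633), 64.161376953125)
knob 39 22 [0.5198 0.0839 0.0711] zmax 0.0735 ((520.3389282226562, 83.95620727539062), (17.77004623413086, 10.498208999633789), 29.16922378540039)
bridge 649 377 [0.6474 0.0349 0.077 ] zmax 0.0801 ((567.5896606445312, 161.9760284423828), (107.21995544433594, 414.7389221191406), 32.67515182495117)
disc 73 73 [0.4658 0.2741 0.044 ] zmax 0.0494 ((465.85015869140625, 273.1856994628906), (26.22208023071289, 24.73724937438965), 50.7759895324707)
bed 2701 2701 [0.5329 0.0611 0.0118] zmax 0.0154 ((487.4551696777344, 80.46969604492188), (477.69091796875, 614.8092651367188), 0.19880180060863495)
scene0 table z 0.00152693794141553
post 202 73 [0.4171 0.2787 0.0833] zmax 0.0849 ((417.2247009277344, 281.8214111328125), (28.401094436645508, 23.980945587158203), 69.23873901367188)
knob 106 50 [0.5217 0.0803 0.0694] zmax 0.0718 ((522.5336303710938, 81.32610321044922), (16.903528213500977, 15.954070091247559), 46.46061325073242)
bridge 390 330 [0.6506 0.0611 0.0753] zmax 0.0771 ((654.6638793945312, 51.37438201904297), (76.36721801757812, 50.27460861206055), 82.01041412353516)
disc 68 68 [0.4656 0.2686 0.0438] zmax 0.0456 ((466.0780029296875, 269.9239501953125), (26.229602813720703, 24.48731231689453), 52.10987091064453)
bed 3273 3273 [0.5027 0.0648 0.0118] zmax 0.0144 ((494.67010498046875, 59.896209716796875), (358.70623779296875, 542.6198120117188), 4.749785900115967)
```

Run:
```python
from m import *
def comp(m,seed):
    n,l,s,ce=cv2.connectedComponentsWithStats(m.astype(np.uint8)); k=1+np.argmax(s[1:,4]); return l==k
for n in ('top0','scene0'):
    c=load(n);P=cloud(c);hsv=cv2.cvtColor(c['pixels'],cv2.COLOR_BGR2HSV);H,S,V=[hsv[...,i].astype(int) for i in range(3)]
    near=(c['z_map']>0)&(np.hypot(P[...,0]-.58,P[...,1]-.04)<.22)
    br=comp(near&(H>65)&(H<90)&(S>80)&(P[...,2]>.068)&(P[...,2]<.083),0)
    print(n,'bridge',br.sum(),rectfit(P[br]))
    bed=comp(near&(S<60)&(P[...,2]>.005)&(P[...,2]<.04),0)
    print('bed',bed.sum(),rectfit(P[bed]))
    ap=near*0+((c['z_map']>0)&(np.hypot(P[...,0]-.445,P[...,1]-.28)<.085)&(P[...,2]>.008)&(P[...,2]<.048))
    ap=comp(ap,0); print('app foot',ap.sum(),rectfit(P[ap]))
    lev=comp(near&(S<70)&(P[...,2]>.022)&(P[...,2]<.032)&(P[...,0]<.55),0); print('lever',lev.sum(),rectfit(P[lev]),P[lev].mean(0))
```

```text
top0 bridge 592 ((650.2361450195312, 34.95612335205078), (118.68966674804688, 54.657196044921875), 81.51870727539062)
bed 3717 ((578.220947265625, 45.79566192626953), (162.1395263671875, 235.38406372070312), 82.07775115966797)
app foot 868 ((449.7662658691406, 282.1943664550781), (79.5257797241211, 115.68157958984375), 73.25425720214844)
lever 205 ((529.5223999023438, 47.73810577392578), (16.246442794799805, 149.50071716308594), 12.830351829528809) [0.52907576 0.04798434 0.0273129 ]
scene0 bridge 338 ((654.4978637695312, 51.36837387084961), (76.37114715576172, 50.3924560546875), 81.92893981933594)
bed 3454 ((550.1015625, 45.1085205078125), (162.55857849121094, 175.51629638671875), 81.02764129638672)
app foot 1160 ((446.3817138671875, 276.11444091796875), (76.12069702148438, 109.68386840820312), 72.43295288085938)
lever 317 ((529.7653198242188, 46.63186264038086), (16.152555465698242, 144.02920532226562), 12.477267265319824) [0.52937429 0.04493206 0.02687873]
```

```bash
cat >> m.py <<'E'
from scipy.spatial.transform import Rotation as Ro
def wrap(a): return (a+np.pi/2)%np.pi-np.pi/2
def go(xyz,yaw=None,n=1):
    """remaining shift in present tool axes and turn about tool z to bring tool y to yaw (mod pi), per row"""
    s=env.get_state();R=s['tcp_rot'];d=np.array(xyz)-s['tool_pos']
    print('t',s['time'],'pos',s['tool_pos'].round(4),'yaw_y',np.arctan2(R[1,1],R[0,1]).round(3),'tilt',R[:2,2].round(4),'F',s['wrist_force'].round(1),'gap',round(s['finger_gap'],4),'g',s['gripper_force'])
    print('shift/row',(R.T@d/n).round(4), 'turnz/row',None if yaw is None else (-wrap(yaw-np.arctan2(R[1,1],R[0,1]))/n).round(4))
ST=np.array([.592,.0436]);SY=np.deg2rad(-8.0)
def S2W(x,y): c,s=np.cos(SY),np.sin(SY); return ST+np.array([c*x-s*y,s*x+c*y])
E
python3 -c "
from m import *
go([.5215,.082,.145],np.deg2rad(12.6),12)"
```

```text
t 0.1 pos [0.1619 0.4991 0.1919] yaw_y 1.257 tilt [-0.0006 -0.001 ] F [ 0.1 -0.2  0.1] gap 0.0856 g 0.0
shift/row [-0.0392 -0.0238  0.0039] turnz/row 0.0864
```

Emit:
play_rows([
  [0.085, -0.039, -0.0238, 0.004, 0, 0, 0],
  [0.085, -0.039, -0.0238, 0.004, 0, 0, 0],
  [0.085, -0.039, -0.0238, 0.004, 0, 0, 0],
  [0.085, -0.039, -0.0238, 0.004, 0, 0, 0],
  [0.085, -0.039, -0.0238, 0.004, 0, 0, 0],
])

```text
time: 0.6
tool_pos: [0.3115, 0.3244, 0.1721]
tcp_rot: [[-0.951, 0.308, -0.0], [0.308, 0.951, -0.0], [0.0, -0.0, -1.0]]
wrist_force: [0.3, 0.9, -0.6]
finger_gap: 0.0849
gripper_force: 0.0
```

Emit:
play_rows([
  [0.085, -0.039, -0.0238, 0.004, 0, 0, 0],
  [0.085, -0.039, -0.0238, 0.004, 0, 0, 0],
  [0.085, -0.039, -0.0238, 0.004, 0, 0, 0],
  [0.085, -0.039, -0.0238, 0.004, 0, 0, 0],
  [0.085, -0.02, -0.012, 0, 0, 0, 0],
])

```text
time: 1.1
tool_pos: [0.4465, 0.167, 0.1556]
tcp_rot: [[-0.95, 0.311, -0.001], [0.311, 0.95, -0.001], [0.001, -0.001, -1.0]]
wrist_force: [-1.2, 0.3, 0.1]
finger_gap: 0.0846
gripper_force: 0.0
```

Run:
```python
from m import *
go([.5215,.082,.145],np.deg2rad(12.6),8)
c=cap('wrist');cv2.imwrite('pics/w1.png',c['pixels']);np.savez('w1.npz',**c)
```

```text
t 1.1 pos [0.4465 0.167  0.1556] yaw_y 1.254 tilt [-0.0011 -0.0005] F [-1.2  0.3  0.1] gap 0.0846 g 0.0
shift/row [-0.0122 -0.0072  0.0013] turnz/row 0.1293
```

View pics/w1.png

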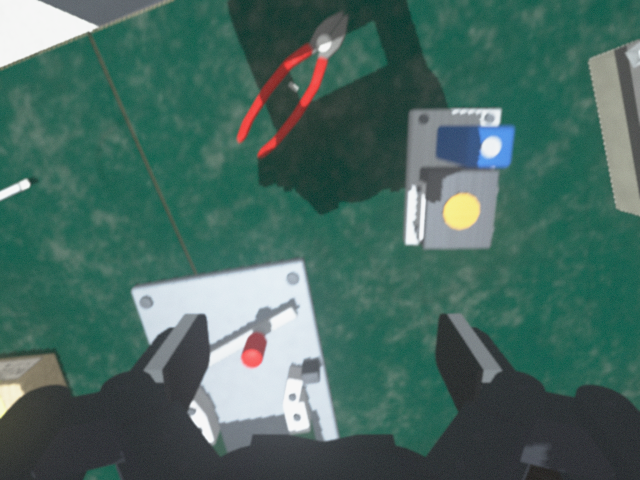

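The wrist view shows the applicator at about (455,180), with its post top at (490,147) and disc at (461,211). The knob is at (254,350) and the bed's front corners at (133,287) and (302,261).

```bash
cat >> m.py <<'E'
def comp(m):
    n,l,s,ce=cv2.connectedComponentsWithStats(m.astype(np.uint8)); k=1+np.argmax(s[1:,4]); return l==k
def meas(c):
    P=cloud(c);hsv=cv2.cvtColor(c['pixels'],cv2.COLOR_BGR2HSV);H,S,V=[hsv[...,i].astype(int) for i in range(3)]
    v=np.arange(480)[:,None]; ok=c['z_map']>0
    out={}
    def fit(nm,m):
        if m.sum()>20:
            m=comp(m); Q=P[m]; out[nm]=Q; r=rectfit(Q); print(nm,m.sum(),'ctr',np.round(r[0],1),'size',np.round(r[1],1),'ang',round(r[2],1),'z',np.percentile(Q[:,2],[5,50,95]).round(4))
    blue=(H>100)&(H<125)&(S>120)&ok
    fit('posttop',blue&(P[...,2]>.078)); 
    red=((H<6)|(H>174))&(S>150)&ok&(P[...,2]>.04)
    fit('knobtop',red&(P[...,2]>.066))
    fit('disc',(H>18)&(H<30)&(S>120)&ok&(P[...,2]>.035)&(P[...,2]<.055)&(P[...,1]>.0))
    z=P[...,2]
    fit('body',(z>.034)&(z<.047)&ok&(np.hypot(P[...,0]-.46,P[...,1]-.27)<.08))
    fit('foot',(z>.007)&(z<.018)&ok&(S<100)&(np.hypot(P[...,0]-.445,P[...,1]-.28)<.085))
    fit('lever',(z>.022)&(z<.032)&ok&(S<80)&(P[...,0]<.56))
    fit('bed',(z>.007)&(z<.017)&ok&(S<90)&(P[...,1]<.15))
    return P,out
E
python3 - <<'E'
from m import *
P,o=meas(load('w1'))
E
```

```text
posttop 1476 ctr [418.6 286.3] size [29.8 24.7] ang 72.3 z [0.082  0.0851 0.0863]
knobtop 95 ctr [522.4  83. ] size [14.4 13.1] ang 61.7 z [0.0698 0.0712 0.0722]
body 5775 ctr [465.5 272.1] size [58.3 61.9] ang 71.5 z [0.0382 0.0424 0.0451]
foot 3584 ctr [446.4 278.4] size [ 71.1 109.1] ang 72.8 z [0.0119 0.0143 0.0161]
lever 1529 ctr [455.2 407.1] size [128.3   9. ] ang 0.6 z [0.0225 0.027  0.0315]
bed 19112 ctr [562.2  45.7] size [160.2 199.7] ang 81.7 z [0.011  0.0124 0.0137]
```

Emit:
play_rows([
  [0.085, -0.033, -0.019, 0.005, 0, 0, 0],
  [0.085, -0.033, -0.019, 0.005, 0, 0, 0],
  [0.085, -0.032, -0.018, 0, 0, 0, 0],
  [0.085, 0, 0, 0, 0, 0, 0.148],
  [0.085, 0, 0, 0, 0, 0, 0.148],
])

```text
time: 1.65
tool_pos: [0.5212, 0.0856, 0.1458]
tcp_rot: [[-0.816, 0.579, -0.001], [0.579, 0.816, 0.0], [0.001, -0.001, -1.0]]
wrist_force: [0.6, 0.6, 0.5]
finger_gap: 0.0847
gripper_force: 0.0
```

Emit:
play_rows([
  [0.085, 0, 0, 0, 0, 0, 0.148],
  [0.085, 0, 0, 0, 0, 0, 0.148],
  [0.085, 0, 0, 0, 0, 0, 0.148],
  [0.085, 0, 0, 0, 0, 0, 0.148],
  [0.085, 0, 0, 0, 0, 0, 0.146],
])

```text
time: 2.15
tool_pos: [0.5208, 0.0865, 0.1461]
tcp_rot: [[-0.215, 0.977, -0.001], [0.977, 0.215, 0.0], [0.0, -0.001, -1.0]]
wrist_force: [-0.9, -0.3, -0.4]
finger_gap: 0.0851
gripper_force: 0.0
```

Run:
```python
from m import *
go([.522,.083,.042],np.deg2rad(12.6),1)
c=cap('wrist');cv2.imwrite('pics/w2.png',c['pixels']);np.savez('w2.npz',**c);meas(c)
```

```text
t 2.15 pos [0.5208 0.0865 0.1461] yaw_y 0.217 tilt [-0.0007  0.0001] F [-0.9 -0.3 -0.4] gap 0.0851 g 0.0
shift/row [-0.0037  0.0005  0.1041] turnz/row -0.0028
knobtop 14 ctr [525.8  90.4] size [1.3 6.9] ang 61.8 z [0.0698 0.0708 0.072 ]
foot 597 ctr [477.4 234. ] size [37.5 15. ] ang 10.5 z [0.0093 0.0141 0.0157]
lever 1401 ctr [536.4  16.9] size [19.9 93.2] ang 16.3 z [0.0269 0.0285 0.0314]
bed 31273 ctr [577.8  43.8] size [160.1 229.7] ang 81.7 z [0.0112 0.0125 0.0138]
```

Emit:
play_rows([
  [0.085, -0.0037, 0.0005, 0.035, 0, 0, 0],
  [0.085, 0, 0, 0.035, 0, 0, 0],
  [0.085, 0, 0, 0.024, 0, 0, 0],
  [0.085, 0, 0, 0.01, 0, 0, 0],
  [0.012, 0, 0, 0, 0, 0, 0],
])

```text
time: 2.7
tool_pos: [0.5217, 0.0828, 0.0416]
tcp_rot: [[-0.223, 0.975, -0.002], [0.975, 0.223, 0.0], [0.001, -0.002, -1.0]]
wrist_force: [-0.3, -0.5, 0.2]
finger_gap: 0.0728
gripper_force: 0.0
```

Emit:
play_rows([
  [0.012, 0, 0, 0, 0, 0, 0],
  [0.012, 0, 0, 0, 0, 0, 0],
  [0.012, 0, 0, 0, 0, 0, 0],
  [0.012, 0, 0, 0, 0, 0, 0],
  [0.012, 0, 0, 0, 0, 0, 0],
])

```text
time: 3.2
tool_pos: [0.5225, 0.0827, 0.0427]
tcp_rot: [[-0.221, 0.975, 0.001], [0.975, 0.221, -0.0], [-0.0, 0.001, -1.0]]
wrist_force: [0.0, 0.8, 1.0]
finger_gap: 0.012
gripper_force: 0.0
```

Run:
```python
from m import *
c=cap('wrist');cv2.imwrite('pics/w3.png',c['pixels']);np.savez('w3.npz',**c);print(env.get_state()['finger_gap'],env.get_state()['gripper_force'])
c=cap('scene');np.savez('s3.npz',**c);P,o=meas(c)
```

```text
0.012191400240495434 0.0
posttop 76 ctr [417.4 282.8] size [28.8 24.2] ang 70.9 z [0.08   0.0835 0.0856]
knobtop 31 ctr [522.6  77.3] size [17.3  9.5] ang 22.2 z [0.0662 0.0693 0.0718]
disc 68 ctr [465.2 269.4] size [26.9 24.9] ang 89.2 z [0.0416 0.0438 0.0458]
body 455 ctr [465.2 269.1] size [59.3 61.6] ang 73.1 z [0.0359 0.0413 0.0444]
foot 446 ctr [446.  274.8] size [ 72.2 109.8] ang 72.3 z [0.0082 0.0132 0.0161]
lever 539 ctr [ 34.7 -40.5] size [144.7  51.9] ang 42.5 z [0.0225 0.0267 0.0316]
bed 3736 ctr [ 47.6 -27.7] size [222.  116.9] ang 63.4 z [0.0081 0.0115 0.0158]
```

View pics/w3.png

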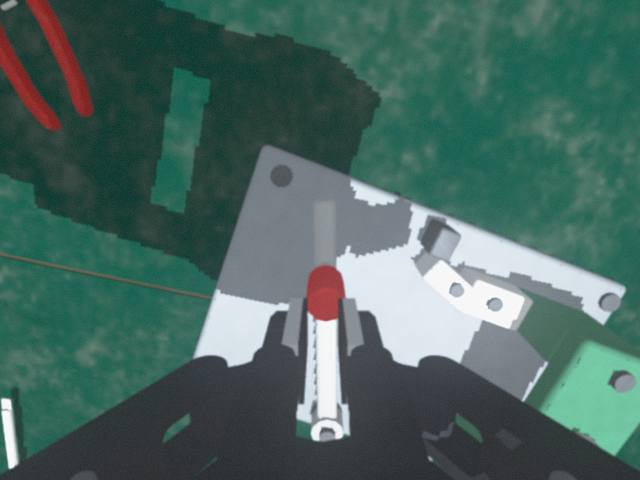

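The knob is at (325,290), with the finger ends at about (295,325) and (350,325). I'll check by projection whether the knob really lies between the pads.

Run:
```python
from m import *
c=load('w3');P=cloud(c)
s=env.get_state();R=s['tcp_rot'];p=s['tool_pos']
f=lambda X:cv2.projectPoints(np.array(X,float).reshape(-1,1,3),cv2.Rodrigues(c['R'])[0],c['t'],c['K'],c['D'])[0].reshape(-1,2).round(0).tolist()
print('tcp',f(p),'grasp',f(p-.019*R[:,2]),'gr+y9',f(p-.019*R[:,2]+.009*R[:,1]),'gr-y9',f(p-.019*R[:,2]-.009*R[:,1]),'knobtop',f([.522,.083,.071]),'knobbot',f([.522,.083,.041]))
for u,v in [(325,280),(325,300),(325,315),(325,340),(300,310),(300,340),(350,310),(350,340),(325,220)]: print(u,v,P[v,u].round(4),(R.T@(P[v,u]-p)).round(4))
print('cam',(-c['R'].T@c['t']).round(3))
```

```text
tcp [[325.0, 281.0]] grasp [[325.0, 297.0]] gr+y9 [[345.0, 297.0]] gr-y9 [[305.0, 297.0]] knobtop [[324.0, 306.0]] knobbot [[324.0, 279.0]]
325 280 [0.5202 0.0923 0.0649] [ 0.0098 -0.     -0.0223]
325 300 [0.5216 0.086  0.0715] [ 0.0034 -0.     -0.029 ]
325 315 [0.5232 0.079  0.0715] [-0.0038 -0.     -0.029 ]
325 340 [0.5318 0.0425 0.0291] [-0.0413  0.0002  0.0134]
300 310 [0.511  0.0917 0.0968] [ 0.0113 -0.0092 -0.0542]
300 340 [0.5121 0.0914 0.1165] [ 0.0108 -0.0081 -0.0739]
350 310 [0.5285 0.0956 0.0967] [ 0.0113  0.0088 -0.0542]
350 340 [0.5272 0.0952 0.1171] [ 0.0112  0.0075 -0.0746]
325 220 [0.5164 0.1101 0.0285] [0.0281 0.0002 0.0141]
cam [0.505 0.156 0.225]
```

Run:
```python
from m import *
for n,p,R in (('w3',env.get_state()['tool_pos'],env.get_state()['tcp_rot']),('w1',np.array([.4465,.167,.1556]),np.array([[-.95,.311,-.001],[.311,.95,-.001],[0,0,-1]]))):
    c=load(n);P=cloud(c);L=(P-p)@R
    m=(c['z_map']>0)&(c['z_map']<.2)
    print(n,'nearest-to-tip tool z of gripper pts by row:')
    for v in range(280,420,12):
        r=np.where(m[v])[0]
        if len(r): q=L[v,r]; print(v,r.min(),r.max(),'zmax',q[:,2].max().round(4),'at',q[q[:,2].argmax()].round(3),r[q[:,2].argmax()])
```

```text
w3 nearest-to-tip tool z of gripper pts by row:
280 308 343 zmax -0.0042 at [ 0.002  0.009 -0.004] 343
292 307 345 zmax -0.0158 at [ 0.001  0.009 -0.016] 345
304 289 356 zmax -0.0277 at [ 0.001 -0.007 -0.028] 309
316 270 561 zmax -0.0019 at [-0.019  0.112 -0.002] 542
328 267 593 zmax -0.0037 at [-0.025  0.138 -0.004] 593
340 263 620 zmax -0.0057 at [-0.031  0.153 -0.006] 620
352 255 639 zmax -0.012 at [-0.033  0.107 -0.012] 538
364 185 639 zmax -0.0219 at [-0.034  0.107 -0.022] 549
376 163 639 zmax -0.0219 at [-0.04   0.104 -0.022] 540
388 143 639 zmax -0.0205 at [-0.048  0.102 -0.02 ] 532
400 124 639 zmax -0.0214 at [-0.055  0.099 -0.021] 525
412 103 639 zmax -0.0322 at [-0.053  0.12  -0.032] 581
w1 nearest-to-tip tool z of gripper pts by row:
316 182 462 zmax -0.054 at [ 0.01   0.042 -0.054] 440
328 168 477 zmax -0.0521 at [ 0.004  0.042 -0.052] 437
340 154 490 zmax -0.0527 at [-0.001  0.042 -0.053] 436
352 145 501 zmax -0.0529 at [-0.006 -0.043 -0.053] 209
364 134 510 zmax -0.0558 at [-0.009  0.042 -0.056] 436
376 113 532 zmax -0.0622 at [-0.01  -0.043 -0.062] 203
388 36 608 zmax -0.0693 at [-0.01   0.042 -0.069] 448
400 15 629 zmax -0.0748 at [-0.01   0.042 -0.075] 453
412 5 639 zmax -0.101 at [ 0.007  0.06  -0.101] 564
```

The depth shows the finger ends about 53 mm behind the reported TCP, so the tips are still above the knob. I'll allow for that offset from here: open, then go down in watched steps.

Emit:
play_rows([
  [0.06, 0, 0, 0, 0, 0, 0],
  [0.06, 0, 0, 0, 0, 0, 0],
  [0.06, 0, 0, 0, 0, 0, 0],
  [0.06, 0, 0, 0.01, 0, 0, 0],
  [0.06, 0, 0, 0.01, 0, 0, 0],
])

```text
time: 3.8
tool_pos: [0.5223, 0.0827, 0.0216]
tcp_rot: [[-0.221, 0.975, 0.0], [0.975, 0.221, 0.0], [0.0, 0.0, -1.0]]
wrist_force: [0.8, 0.3, -0.2]
finger_gap: 0.0602
gripper_force: 0.0
```

```bash
cat >> m.py <<'E'
def tips(n='wrist'):
    s=env.get_state();c=cap(n);L=(cloud(c)-s['tool_pos'])@s['tcp_rot']
    m=(c['z_map']>0)&(c['z_map']<.2)&(abs(L[...,0])<.016)&(L[...,2]<-.02)&(abs(L[...,1])<.065)&(abs(L[...,1])>s['finger_gap']/2-.004)
    hsv=cv2.cvtColor(c['pixels'],cv2.COLOR_BGR2HSV); m&=~((hsv[...,1]>120)&((hsv[...,0]<10)|(hsv[...,0]>170)))
    for sg in (1,-1):
        q=L[m&(L[...,1]*sg>0)]; 
        if len(q): print('finger',sg,len(q),'tip z',np.percentile(q[:,2],[98,100]).round(4),'inner y',np.percentile(abs(q[:,1]),1).round(4),'x',np.percentile(q[:,0],[1,99]).round(4))
    return c
E
python3 -c "
from m import *
go([.522,.083,-.008]); tips()"
```

```text
t 3.8 pos [0.5223 0.0827 0.0216] yaw_y 0.223 tilt [0. 0.] F [ 0.8  0.3 -0.2] gap 0.0602 g 0.0
shift/row [ 0.0003 -0.0002  0.0296] turnz/row None
finger 1 18223 tip z [-0.053  -0.0439] inner y 0.0285 x [-0.0102  0.0136]
finger -1 18309 tip z [-0.0532 -0.0435] inner y 0.0309 x [-0.0101  0.0138]
```

Emit:
play_rows([
  [0.06, 0, 0, 0.01, 0, 0, 0],
  [0.06, 0, 0, 0.01, 0, 0, 0],
  [0.06, 0, 0, 0.007, 0, 0, 0],
  [0.012, 0, 0, 0, 0, 0, 0],
  [0.012, 0, 0, 0, 0, 0, 0],
])

```text
time: 4.35
tool_pos: [0.5224, 0.0827, -0.0046]
tcp_rot: [[-0.221, 0.975, -0.0], [0.975, 0.221, -0.0], [0.0, -0.0, -1.0]]
wrist_force: [-0.8, -0.2, -0.1]
finger_gap: 0.0314
gripper_force: 0.0
```

Emit:
play_rows([
  [0.012, 0, 0, 0, 0, 0, 0],
  [0.012, 0, 0, 0, 0, 0, 0],
  [0.012, 0, 0, 0, 0, 0, 0],
])

```text
time: 4.65
tool_pos: [0.5228, 0.0827, -0.0041]
tcp_rot: [[-0.221, 0.975, 0.001], [0.975, 0.221, -0.0], [-0.0, 0.001, -1.0]]
wrist_force: [0.5, -0.4, 3.4]
finger_gap: 0.0168
gripper_force: 58.4
```

Run:
```python
from m import *
go([.522,.083,-.005]); c=tips(); cv2.imwrite('pics/w4.png',c['pixels'])
```

```text
t 4.65 pos [ 0.5228  0.0827 -0.0041] yaw_y 0.223 tilt [ 0.0011 -0.    ] F [ 0.5 -0.4  3.4] gap 0.0168 g 58.410800099372864
shift/row [ 0.0005 -0.0007  0.0009] turnz/row None
finger 1 23310 tip z [-0.0313 -0.02  ] inner y 0.0053 x [-0.0104  0.0151]
finger -1 21834 tip z [-0.0492 -0.0293] inner y 0.0051 x [-0.0101  0.0142]
```

View pics/w4.png

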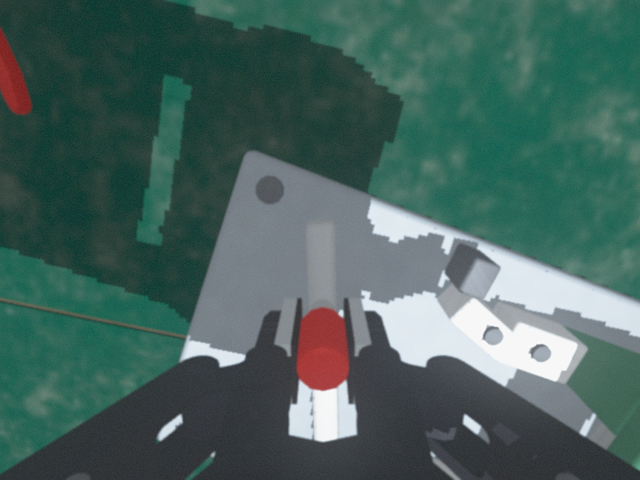

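The knob is gripped at 58 N with a 16.8 mm gap; it sits between the pads at (322,345). Next I'll swing it along its arc.

Emit:
play_rows([
  [0.012, -0.0003, -0.0053, 0, 0, 0, -0.05],
  [0.012, -0.0005, -0.0105, 0, 0, 0, -0.1],
  [0.012, -0.0005, -0.0105, 0, 0, 0, -0.1],
  [0.012, -0.0005, -0.0105, 0, 0, 0, -0.1],
  [0.012, -0.0005, -0.0105, 0, 0, 0, -0.1],
])

```text
time: 5.2
tool_pos: [0.4811, 0.0613, -0.0041]
tcp_rot: [[-0.627, 0.779, 0.003], [0.779, 0.627, -0.001], [-0.003, 0.002, -1.0]]
wrist_force: [7.5, -8.0, -2.6]
finger_gap: 0.0163
gripper_force: 58.4
```

Emit:
play_rows([
  [0.012, -0.0005, -0.0105, 0, 0, 0, -0.1],
  [0.012, -0.0005, -0.0105, 0, 0, 0, -0.1],
  [0.012, -0.0005, -0.0105, 0, 0, 0, -0.1],
  [0.012, -0.0005, -0.0105, 0, 0, 0, -0.1],
  [0.012, -0.0005, -0.0105, 0, 0, 0, -0.1],
])

```text
time: 5.7
tool_pos: [0.4513, 0.0193, -0.004]
tcp_rot: [[-0.923, 0.384, 0.007], [0.384, 0.923, -0.002], [-0.007, 0.001, -1.0]]
wrist_force: [15.4, -5.9, -10.1]
finger_gap: 0.0171
gripper_force: 58.6
```

Emit:
play_rows([
  [0.012, -0.0005, -0.0105, 0, 0, 0, -0.1],
  [0.012, -0.0005, -0.0105, 0, 0, 0, -0.1],
  [0.012, -0.0005, -0.0105, 0, 0, 0, -0.1],
  [0.012, -0.0001, -0.0053, 0, 0, 0, -0.05],
  [0.012, 0, 0, 0, 0, 0, 0],
])

```text
time: 6.2
tool_pos: [0.4443, -0.0164, -0.0039]
tcp_rot: [[-0.999, 0.048, 0.009], [0.048, 0.999, -0.002], [-0.01, -0.002, -1.0]]
wrist_force: [18.0, -0.3, -11.6]
finger_gap: 0.0164
gripper_force: 58.9
```

Run:
```python
from m import *
s=env.get_state();go([.522,.083,-.005]);print(s['qpos'].round(2));d=s['tool_pos'][:2]-[.5465,-.0183];print(np.hypot(*d),np.arctan2(d[1],d[0])+np.deg2rad(-81.75))
```

```text
t 6.2 pos [ 0.4443 -0.0164 -0.0039] yaw_y 1.523 tilt [ 0.0094 -0.002 ] F [ 18.   -0.3 -11.6] gap 0.0164 g 58.93657028675079
shift/row [-0.0728  0.1031  0.0016] turnz/row None
[-0.3   0.42  1.96  0.    0.76 -1.83]
0.10218447334482819 1.6966243024431504
```

Emit:
play_rows([
  [0.055, 0, 0, 0, 0, 0, 0],
  [0.055, 0, 0, 0, 0, 0, 0],
  [0.055, 0, 0, 0, 0, 0, 0],
  [0.055, 0, 0, -0.04, 0, 0, 0],
  [0.07, 0, 0, -0.05, 0, 0, 0],
])

```text
time: 6.7
tool_pos: [0.4387, -0.0144, 0.0852]
tcp_rot: [[-0.999, 0.048, -0.005], [0.048, 0.999, 0.001], [0.005, 0.001, -1.0]]
wrist_force: [0.4, 0.1, 0.3]
finger_gap: 0.0682
gripper_force: 0.0
```

Run:
```python
from m import *
go([.4184,.2864,.1],1.265,7)
c=cap('top');meas(c)
```

```text
t 6.7 pos [ 0.4387 -0.0144  0.0852] yaw_y 1.523 tilt [-0.0049  0.0015] F [0.4 0.1 0.3] gap 0.0682 g 0.0
shift/row [ 0.005   0.0428 -0.002 ] turnz/row 0.0369
posttop 67 ctr [487.8 409.5] size [32.9  7.8] ang 71.8 z [0.414  0.4625 0.5022]
knobtop 47 ctr [806.4 -47.3] size [16.  17.1] ang 79.0 z [0.0856 0.0952 0.1214]
disc 73 ctr [465.7 275.6] size [24.9 29.2] ang 73.0 z [0.0384 0.0438 0.0501]
body 402 ctr [464.8 274.9] size [60.4 61.8] ang 70.2 z [0.036  0.0415 0.046 ]
foot 95 ctr [456.1 246.7] size [30.  72.5] ang 57.9 z [0.0077 0.0131 0.0171]
lever 49 ctr [420.6 -14.1] size [11.6 35.3] ang 89.6 z [0.024  0.0275 0.0307]
bed 360 ctr [ 90.7 -28.8] size [153.5  31.5] ang 71.1 z [0.0079 0.0112 0.0158]
```

Emit:
play_rows([
  [0.08, 0.005, 0.043, -0.003, 0, 0, 0],
  [0.08, 0.005, 0.043, -0.003, 0, 0, 0],
  [0.08, 0.005, 0.043, -0.003, 0, 0, 0],
  [0.08, 0.005, 0.043, -0.003, 0, 0, 0],
  [0.08, 0.005, 0.043, -0.003, 0, 0, 0],
])

```text
time: 7.25
tool_pos: [0.425, 0.2028, 0.1006]
tcp_rot: [[-0.999, 0.048, 0.0], [0.048, 0.999, -0.0], [-0.0, -0.0, -1.0]]
wrist_force: [1.2, -0.2, -0.5]
finger_gap: 0.0801
gripper_force: 0.0
```

Emit:
play_rows([
  [0.08, 0.005, 0.043, 0, 0, 0, 0],
  [0.08, 0.005, 0.042, 0, 0, 0, 0],
  [0.08, 0, 0, 0, 0, 0, 0.13],
  [0.08, 0, 0, 0, 0, 0, 0.128],
  [0.08, 0, 0, 0, 0, 0, 0],
])

```text
time: 7.75
tool_pos: [0.4193, 0.2867, 0.1002]
tcp_rot: [[-0.954, 0.301, -0.0], [0.301, 0.954, -0.0], [0.0, -0.0, -1.0]]
wrist_force: [0.6, 0.3, -0.0]
finger_gap: 0.0803
gripper_force: 0.0
```

Run:
```python
from m import *
go([.4184,.2864,-.008],1.265,1)
c=cap('wrist');cv2.imwrite('pics/w5.png',c['pixels']);meas(c)
```

```text
t 7.75 pos [0.4193 0.2867 0.1002] yaw_y 1.265 tilt [-0.0005 -0.0003] F [ 0.6  0.3 -0. ] gap 0.0803 g 0.0
shift/row [ 0.0007 -0.0005  0.1082] turnz/row -0.0003
posttop 18 ctr [411.3 300.6] size [2.2 4.3] ang 15.3 z [0.0841 0.0851 0.0859]
body 5905 ctr [465.5 272.4] size [58.1 62.3] ang 72.5 z [0.0381 0.0425 0.0453]
foot 4810 ctr [446.4 278.4] size [ 70.2 110.2] ang 72.5 z [0.0128 0.0144 0.0159]
lever 683 ctr [454.7 407.2] size [127.3   2.6] ang 3.3 z [0.0224 0.0259 0.0293]
bed 3256 ctr [471.1  49.8] size [ 37.9 144.3] ang 2.1 z [0.009  0.0124 0.0137]
```

View pics/w5.png

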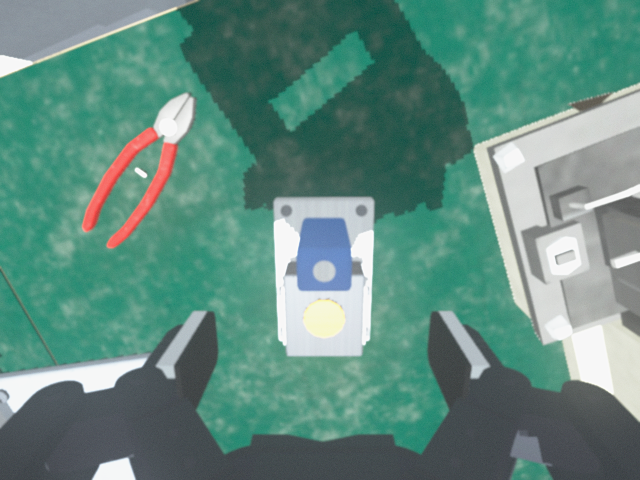

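The post top is at (324,268), centred between the fingers at (190,345) and (460,345), and the yaw matches at -17.5°. I'll go down and grip it.

Emit:
play_rows([
  [0.08, 0.0015, 0, 0.035, 0, 0, 0],
  [0.08, 0, 0, 0.035, 0, 0, 0],
  [0.08, 0, 0, 0.025, 0, 0, 0],
  [0.08, 0, 0, 0.012, 0, 0, 0],
  [0.02, 0, 0, 0, 0, 0, 0],
])

```text
time: 8.3
tool_pos: [0.4177, 0.2864, -0.0075]
tcp_rot: [[-0.954, 0.3, -0.002], [0.3, 0.954, -0.001], [0.002, -0.001, -1.0]]
wrist_force: [-1.0, 0.6, 1.1]
finger_gap: 0.0675
gripper_force: 0.0
```

Emit:
play_rows([
  [0.02, 0, 0, 0, 0, 0, 0],
  [0.02, 0, 0, 0, 0, 0, 0],
  [0.02, 0, 0, 0, 0, 0, 0],
  [0.02, 0, 0, 0, 0, 0, 0],
  [0.02, 0, 0, 0, 0, 0, 0],
])

```text
time: 8.8
tool_pos: [0.4191, 0.2872, -0.0053]
tcp_rot: [[-0.954, 0.301, 0.002], [0.301, 0.954, 0.001], [-0.002, 0.001, -1.0]]
wrist_force: [-0.9, -0.2, 6.6]
finger_gap: 0.0295
gripper_force: 59.5
```

Emit:
play_rows([
  [0.02, 0, 0, -0.01, 0, 0, 0],
  [0.02, 0, 0, -0.015, 0, 0, 0],
  [0.02, 0, 0, -0.015, 0, 0, -0.08],
  [0.02, 0, 0, 0, 0, 0, -0.081],
  [0.02, 0, 0, 0, 0, 0, 0],
])

```text
time: 9.3
tool_pos: [0.418, 0.2868, 0.0339]
tcp_rot: [[-0.99, 0.143, -0.0], [0.143, 0.99, 0.0], [0.0, 0.0, -1.0]]
wrist_force: [0.8, -0.4, -4.4]
finger_gap: 0.0294
gripper_force: 60.1
```

```bash
sed -i 's/^ST=.*/ST=np.array([.5926,.0417]);SY=np.deg2rad(-8.25)/' m.py
python3 - <<'E'
from m import *
print(S2W(-115,0) if 0 else S2W(-.115,0))
go([*S2W(-.115,0),.034],np.deg2rad(81.75),6)
c=cap('scene');cv2.imwrite('pics/s5.png',c['pixels'][100:330,120:420]);
c=cap('wrist');np.savez('w6.npz',**c)
P=cloud(c);s=env.get_state();L=(P-s['tool_pos'])@s['tcp_rot'];m=(c['z_map']>0)&(abs(L[...,1])<.028)&(P[...,2]>.055)&(P[...,2]<.11)&(L[...,0]<-.015)&(L[...,0]>-.09)
Q=P[m];A=np.c_[L[m][:,:2],np.ones(len(Q))];print(len(Q));print(np.linalg.lstsq(A,Q[:,2],rcond=None)[0])
F=(P[...,2]>.03)&(P[...,2]<.055)&(abs(L[...,1])<.06)&(abs(L[...,0])<.12)&(c['z_map']>0)
Q=P[F];print('foot',len(Q),Q[:,2].mean(),np.linalg.lstsq(np.c_[L[F][:,:2],np.ones(len(Q))],Q[:,2],rcond=None)[0],rectfit(Q))
E
```

```text
[0.47879009 0.05820165]
t 9.3 pos [0.418  0.2868 0.0339] yaw_y 1.427 tilt [-0.0001  0.    ] F [ 0.8 -0.4 -4.4] gap 0.0294 g 60.07512331008911
shift/row [-0.0155 -0.0363 -0.    ] turnz/row 0.0
190
[-0.0282846  -0.00036248  0.07998101]
foot 7764 0.05232809128235288 [-0.12197722  0.00170507  0.05427957] ((408.5608215332031, 287.9173583984375), (70.47312927246094, 34.34010696411133), 81.79387664794922)
```

View pics/s5.png

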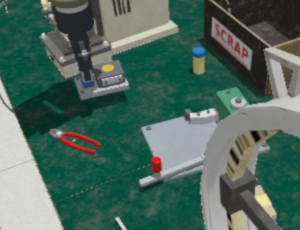

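The crop shows the applicator lifted at (105,75) and looking about level. The lever is open, with its knob at (156,165). I'll check the tilt by numbers.

Run:
```python
from m import *
c=load('w6');P=cloud(c);s=env.get_state();L=(P-s['tool_pos'])@s['tcp_rot'];k=c['z_map']>0
hsv=cv2.cvtColor(c['pixels'],cv2.COLOR_BGR2HSV)
for nm,lo,hi,x0,x1 in (('foot rear',.035,.07,.016,.03),('body',.07,.098,-.075,-.02)):
    F=k&(P[...,2]>lo)&(P[...,2]<hi)&(abs(L[...,1])<.034)&(L[...,0]>x0)&(L[...,0]<x1)
    if F.sum()<10: print(nm,F.sum()); continue
    q=L[F];a=np.linalg.lstsq(np.c_[q[:,:2],np.ones(len(q))],P[F][:,2],rcond=None)[0]
    print(nm,F.sum(),a,'z',np.percentile(P[F][:,2],[5,50,95]).round(4),'x',np.percentile(q[:,0],[1,99]).round(4),'y',np.percentile(q[:,1],[1,99]).round(4))
```

```text
foot rear 4600 [-0.61188097  0.00284706  0.06559837] z [0.0434 0.0531 0.0554] x [0.0162 0.0263] y [-0.0333  0.0332]
body 190 [-0.0282846  -0.00036248  0.07998101] z [0.0802 0.081  0.0825] x [-0.0499 -0.0345] y [-0.0231  0.0226]
```

Emit:
play_rows([
  [0.02, -0.0155, -0.0363, 0, 0, 0, 0],
  [0.02, -0.0155, -0.0363, 0, 0, 0, 0],
  [0.02, -0.0155, -0.0363, 0, 0, 0, 0],
  [0.02, -0.0155, -0.0363, 0, 0, 0, 0],
  [0.02, -0.0155, -0.0363, 0, 0, 0, 0],
])

```text
time: 9.9
tool_pos: [0.4686, 0.0946, 0.0332]
tcp_rot: [[-0.989, 0.146, -0.001], [0.146, 0.989, 0.0], [0.001, -0.0, -1.0]]
wrist_force: [0.5, -0.2, -5.2]
finger_gap: 0.0293
gripper_force: 61.3
```

Emit:
play_rows([
  [0.02, -0.0155, -0.0363, 0, 0, 0, 0],
  [0.02, 0, 0, 0, 0, 0, 0],
  [0.02, 0, 0, 0.01, 0, 0, 0],
  [0.02, 0, 0, 0.01, 0, 0, 0],
  [0.02, 0, 0, 0, 0, 0, 0],
])

```text
time: 10.4
tool_pos: [0.4772, 0.0589, 0.0115]
tcp_rot: [[-0.99, 0.143, -0.004], [0.143, 0.99, 0.001], [0.004, -0.0, -1.0]]
wrist_force: [-0.7, 0.2, -4.4]
finger_gap: 0.0294
gripper_force: 61.9
```

Run:
```python
from m import *
go([*S2W(-.115,0),.009],np.deg2rad(81.75),1)
for n in ('wrist','top'):
    c=cap(n);cv2.imwrite(f'pics/{n}7.png',c['pixels'] if n=='wrist' else cv2.resize(c['pixels'][160:300,230:410],None,fx=4,fy=4));np.savez(n+'7.npz',**c)
```

```text
t 10.4 pos [0.4772 0.0589 0.0115] yaw_y 1.427 tilt [-0.0041  0.0005] F [-0.7  0.2 -4.4] gap 0.0294 g 61.93928003311157
shift/row [-0.0017 -0.0005  0.0025] turnz/row 0.0001
```

View pics/top7.png

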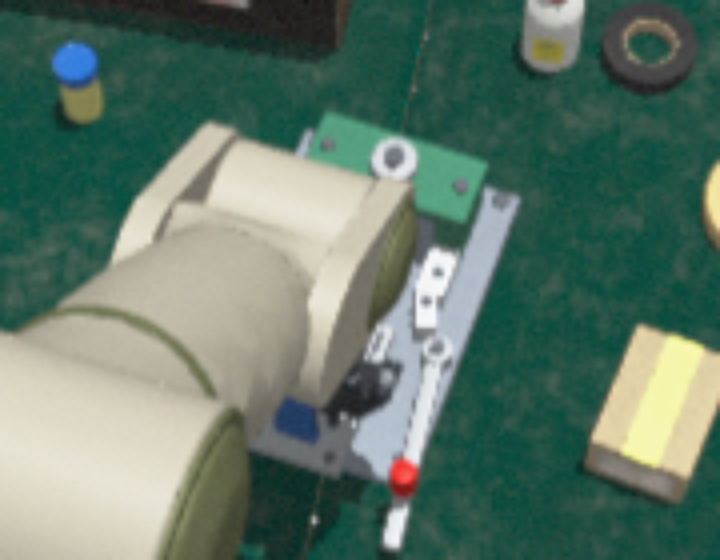

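The crop shows the applicator in front of the mouth, with its post at (298,418). The lever lies open beside the lane, its knob at (403,478). I'll slide in.

Emit:
play_rows([
  [0.02, -0.01, -0.0005, 0.003, 0, 0, 0],
  [0.02, -0.01, 0, 0, 0, 0, 0],
  [0.02, -0.01, 0, 0, 0, 0, 0],
  [0.02, -0.01, 0, 0, 0, 0, 0],
  [0.02, 0, 0, 0, 0, 0, 0],
])

```text
time: 11.0
tool_pos: [0.5199, 0.0513, 0.0105]
tcp_rot: [[-0.989, 0.145, 0.001], [0.145, 0.989, -0.0], [-0.001, -0.0, -1.0]]
wrist_force: [-0.9, -1.0, -4.9]
finger_gap: 0.0293
gripper_force: 62.1
```

Emit:
play_rows([
  [0.02, -0.01, 0, 0, 0, 0, 0],
  [0.02, -0.01, 0, 0, 0, 0, 0],
  [0.02, -0.01, 0, 0, 0, 0, 0],
  [0.02, 0, 0, 0, 0, 0, 0],
])

```text
time: 11.4
tool_pos: [0.5492, 0.0471, 0.0104]
tcp_rot: [[-0.99, 0.145, 0.001], [0.145, 0.99, -0.0], [-0.001, -0.0, -1.0]]
wrist_force: [-0.3, 0.2, -5.6]
finger_gap: 0.0292
gripper_force: 62.1
```

Run:
```python
from m import *
go([*S2W(0,0),.0085],np.deg2rad(81.75),1)
```

```text
t 11.4 pos [0.5492 0.0471 0.0104] yaw_y 1.426 tilt [ 0.001  -0.0002] F [-0.3  0.2 -5.6] gap 0.0292 g 62.05836296081543
shift/row [-0.0437  0.001   0.002 ] turnz/row -0.001
```

Emit:
play_rows([
  [0.02, 0, 0.0005, 0.0015, 0, 0, 0],
  [0.02, 0, 0, 0.001, 0, 0, 0],
  [0.02, 0, 0, 0.0005, 0, 0, 0],
  [0.02, 0, 0, 0, 0, 0, 0],
])

```text
time: 11.8
tool_pos: [0.5479, 0.0479, 0.0073]
tcp_rot: [[-0.99, 0.144, -0.0], [0.144, 0.99, 0.0], [0.0, -0.0, -1.0]]
wrist_force: [0.6, -0.4, -4.7]
finger_gap: 0.0296
gripper_force: 62.1
```

Emit:
play_rows([
  [0.02, -0.008, 0, 0, 0, 0, 0],
  [0.02, -0.008, 0, 0, 0, 0, 0],
  [0.02, -0.008, 0, 0, 0, 0, 0],
  [0.02, -0.006, 0, 0, 0, 0, 0],
  [0.02, 0, 0, 0, 0, 0, 0],
])

```text
time: 12.3
tool_pos: [0.5787, 0.0433, 0.0073]
tcp_rot: [[-0.99, 0.145, 0.001], [0.145, 0.99, -0.0], [-0.001, -0.0, -1.0]]
wrist_force: [-0.4, -0.8, -5.0]
finger_gap: 0.0291
gripper_force: 62.1
```

Emit:
play_rows([
  [0.02, -0.005, 0, 0, 0, 0, 0],
  [0.02, -0.004, 0, 0, 0, 0, 0],
  [0.02, -0.002, 0, 0, 0, 0, 0],
  [0.02, 0, 0, 0.001, 0, 0, 0],
  [0.02, 0, 0, 0, 0, 0, 0],
])

```text
time: 12.8
tool_pos: [0.5891, 0.0419, 0.0067]
tcp_rot: [[-0.99, 0.144, 0.001], [0.144, 0.99, -0.0], [-0.001, -0.0, -1.0]]
wrist_force: [1.3, -0.4, -2.9]
finger_gap: 0.0295
gripper_force: 62.2
```

Emit:
play_rows([
  [0.02, -0.001, 0, 0, 0, 0, 0],
  [0.02, -0.001, 0, 0, 0, 0, 0],
  [0.02, -0.001, 0, 0, 0, 0, 0],
  [0.02, 0, 0, 0, 0, 0, 0],
])

```text
time: 13.2
tool_pos: [0.5918, 0.0416, 0.0067]
tcp_rot: [[-0.99, 0.144, 0.0], [0.144, 0.99, -0.0], [-0.0, 0.0, -1.0]]
wrist_force: [-4.5, 1.3, 4.4]
finger_gap: 0.0297
gripper_force: 63.1
```

Run:
```python
from m import *
go([*S2W(0,0),.0067],np.deg2rad(81.75),1)
```

```text
t 13.2 pos [0.5918 0.0416 0.0067] yaw_y 1.426 tilt [ 0.0002 -0.    ] F [-4.5  1.3  4.4] gap 0.0297 g 63.11964511871338
shift/row [-0.0008  0.0002 -0.    ] turnz/row -0.0007
```

Emit:
play_rows([
  [0.02, -0.001, 0, 0, 0, 0, 0],
  [0.02, -0.001, 0, 0, 0, 0, 0],
  [0.02, 0, 0, 0, 0, 0, 0],
])

```text
time: 13.5
tool_pos: [0.5938, 0.0413, 0.0067]
tcp_rot: [[-0.99, 0.144, 0.0], [0.144, 0.99, -0.0], [-0.0, 0.0, -1.0]]
wrist_force: [-4.4, 0.8, 4.5]
finger_gap: 0.0297
gripper_force: 63.3
```

Emit:
play_rows([
  [0.02, -0.001, 0, 0, 0, 0, 0],
  [0.02, -0.001, 0, 0, 0, 0, 0],
  [0.02, 0, 0, 0, 0, 0, 0],
])

```text
time: 13.8
tool_pos: [0.5937, 0.0413, 0.0068]
tcp_rot: [[-0.99, 0.144, -0.005], [0.144, 0.99, 0.0], [0.005, -0.0, -1.0]]
wrist_force: [-17.4, 1.1, 13.2]
finger_gap: 0.0291
gripper_force: 64.5
```

Emit:
play_rows([
  [0.02, -0.001, 0, 0, 0, 0, 0],
  [0.02, -0.001, 0, 0, 0, 0, 0],
  [0.02, 0, 0, 0, 0, 0, 0],
])

```text
time: 14.1
tool_pos: [0.5935, 0.0413, 0.007]
tcp_rot: [[-0.99, 0.144, -0.01], [0.144, 0.99, 0.001], [0.01, -0.001, -1.0]]
wrist_force: [-30.5, 2.0, 23.2]
finger_gap: 0.0295
gripper_force: 65.7
```

It's firmly against the back stop. I'll relieve the push, release and lift.

Emit:
play_rows([
  [0.02, 0.003, 0, -0.001, 0, 0, 0],
  [0.02, 0, 0, 0, 0, 0, 0],
  [0.05, 0, 0, 0, 0, 0, 0],
  [0.05, 0, 0, 0, 0, 0, 0],
  [0.05, 0, 0, 0, 0, 0, 0],
])

```text
time: 14.6
tool_pos: [0.5952, 0.0409, 0.0075]
tcp_rot: [[-0.99, 0.144, 0.001], [0.144, 0.99, -0.0], [-0.001, 0.0, -1.0]]
wrist_force: [0.2, 0.3, 0.2]
finger_gap: 0.0499
gripper_force: 0.0
```

Emit:
play_rows([
  [0.05, 0, 0, -0.02, 0, 0, 0],
  [0.05, 0, 0, -0.04, 0, 0, 0],
  [0.05, 0, 0, -0.04, 0, 0, 0],
  [0.05, 0.03, 0, -0.01, 0, 0, 0],
  [0.05, 0.04, 0, 0, 0, 0, 0],
])

```text
time: 15.1
tool_pos: [0.5266, 0.0508, 0.1193]
tcp_rot: [[-0.989, 0.145, 0.005], [0.145, 0.989, -0.001], [-0.005, 0.0, -1.0]]
wrist_force: [1.0, -0.0, -0.7]
finger_gap: 0.0499
gripper_force: 0.0
```

Emit:
play_rows([
  [0.05, 0.04, 0, 0, 0, 0, 0],
  [0.05, 0.03, 0, 0, 0, 0, 0],
  [0.05, 0, 0, 0, 0, 0, 0],
])

```text
time: 15.4
tool_pos: [0.4537, 0.0619, 0.1177]
tcp_rot: [[-0.99, 0.144, -0.0], [0.144, 0.99, 0.0], [0.0, 0.0, -1.0]]
wrist_force: [0.0, 0.3, -0.3]
finger_gap: 0.05
gripper_force: 0.0
```

```bash
cat > chk.py <<'E'
from m import *
go([.4443,-.0164,-.003])
for n in ('wrist','scene'):
    c=cap(n);P=cloud(c);hsv=cv2.cvtColor(c['pixels'],cv2.COLOR_BGR2HSV);H,S=hsv[...,0].astype(int),hsv[...,1].astype(int);ok=(c['z_map']>0)
    c_,s_=np.cos(SY),np.sin(SY)
    for nm,m in dict(post=(H>100)&(H<125)&(S>120)&(P[...,2]>.07)&(P[...,2]<.11)&(np.hypot(P[...,0]-.59,P[...,1]-.04)<.1),knob=((H<6)|(H>174))&(S>150)&(P[...,2]>.066)&(P[...,2]<.08)).items():
        m=m&ok
        if m.sum()>8:
            m=comp(m);r=rectfit(P[m]);d=np.array(r[0])/1000-ST;print(n,nm,m.sum(),np.round(r[0],1),np.round(r[1],1),round(r[2],1),'z',np.median(P[m][:,2]).round(4),'stand',np.round([c_*d[0]+s_*d[1],-s_*d[0]+c_*d[1]],4))
            if nm=='knob': h=np.array(r[0])/1000-S2W(-.037,-.066);print('  lever',np.hypot(*h).round(4),(np.arctan2(h[1],h[0])-np.pi/2-SY).round(3))
    np.savez(n+'8.npz',**c)
    cv2.imwrite('pics/'+n+'8.png',c['pixels'])
E
python3 chk.py
```

```text
t 15.4 pos [0.4537 0.0619 0.1177] yaw_y 1.427 tilt [-0.0004  0.0001] F [ 0.   0.3 -0.3] gap 0.05 g 0.0
shift/row [-0.002  -0.0789  0.1207] turnz/row None
wrist post 173 [579.6  42.3] [24.3  3.1] 81.3 z 0.0808 stand [-0.0129 -0.0013]
wrist knob 421 [441.6 -15.8] [16.3 16.9] 34.5 z 0.071 stand [-0.1412 -0.0786]
  lever 0.1049 1.691
scene post 237 [591.9  38.7] [31.5 25.8] 79.2 z 0.0902 stand [-0.0003 -0.0031]
scene knob 54 [441.5 -19.6] [15.2 15.2] 52.3 z 0.0695 stand [-0.1407 -0.0824]
  lever 0.105 -4.556
```

The post's rear face is at stand x −12.9 mm, as it should be at home, and the lever is at 1.69 rad. I'll regrip the knob.

Emit:
play_rows([
  [0.06, 0.0005, -0.04, 0, 0, 0, 0],
  [0.06, 0, -0.0393, 0, 0, 0, 0],
  [0.06, 0, 0, 0.02, 0, 0, -0.12],
  [0.06, 0, 0, 0.02, 0, 0, 0],
  [0.06, 0, 0, 0, 0, 0, 0],
])

```text
time: 16.0
tool_pos: [0.4439, -0.0175, 0.0756]
tcp_rot: [[-1.0, 0.026, -0.003], [0.026, 1.0, 0.001], [0.003, 0.001, -1.0]]
wrist_force: [0.3, 1.3, 0.1]
finger_gap: 0.0598
gripper_force: 0.0
```

Run:
```python
from m import *
go([.4418,-.0165,-.004],1.547); c=tips();
print(env.get_state()['qpos'].round(2))
```

```text
t 16.0 pos [ 0.4439 -0.0175  0.0756] yaw_y 1.545 tilt [-0.0034  0.0011] F [0.3 1.3 0.1] gap 0.0598 g 0.0
shift/row [0.0018 0.0008 0.0796] turnz/row -0.0021
finger 1 18224 tip z [-0.053  -0.0438] inner y 0.0294 x [-0.0092  0.0145]
finger -1 18386 tip z [-0.053  -0.0439] inner y 0.03 x [-0.0091  0.0146]
[-0.3   0.28  1.88 -0.    0.99 -1.85]
```

Emit:
play_rows([
  [0.06, 0.0018, 0.0008, 0.03, 0, 0, 0],
  [0.06, 0, 0, 0.03, 0, 0, 0],
  [0.06, 0, 0, 0.0195, 0, 0, 0],
  [0.012, 0, 0, 0, 0, 0, 0],
  [0.012, 0, 0, 0, 0, 0, 0],
])

```text
time: 16.55
tool_pos: [0.4435, -0.0165, -0.001]
tcp_rot: [[-1.0, 0.025, 0.002], [0.025, 1.0, -0.0], [-0.002, -0.0, -1.0]]
wrist_force: [0.5, 0.5, 0.5]
finger_gap: 0.0318
gripper_force: 0.0
```

Emit:
play_rows([
  [0.012, 0, 0, 0, 0, 0, 0],
  [0.012, 0, 0, 0, 0, 0, 0],
  [0.012, 0, 0, 0, 0, 0, 0],
  [0.012, 0, 0, 0, 0, 0, 0],
])

```text
time: 16.95
tool_pos: [0.4437, -0.0166, -0.0006]
tcp_rot: [[-1.0, 0.025, 0.003], [0.025, 1.0, -0.001], [-0.003, -0.001, -1.0]]
wrist_force: [0.6, 0.7, 6.8]
finger_gap: 0.0166
gripper_force: 58.3
```

Emit:
play_rows([
  [0.012, -0.0003, 0.0052, 0, 0, 0, 0.05],
  [0.012, -0.0005, 0.0104, 0, 0, 0, 0.1],
  [0.012, -0.0005, 0.0104, 0, 0, 0, 0.1],
  [0.012, -0.0005, 0.0104, 0, 0, 0, 0.1],
  [0.012, -0.0005, 0.0104, 0, 0, 0, 0.1],
])

```text
time: 17.45
tool_pos: [0.455, 0.029, -0.0006]
tcp_rot: [[-0.888, 0.461, 0.003], [0.461, 0.888, -0.001], [-0.003, 0.001, -1.0]]
wrist_force: [0.7, -0.9, 6.0]
finger_gap: 0.0165
gripper_force: 58.3
```

Emit:
play_rows([
  [0.012, -0.0005, 0.0104, 0, 0, 0, 0.1],
  [0.012, -0.0005, 0.0104, 0, 0, 0, 0.1],
  [0.012, -0.0005, 0.0104, 0, 0, 0, 0.1],
  [0.012, -0.0005, 0.0104, 0, 0, 0, 0.1],
  [0.012, -0.0005, 0.0104, 0, 0, 0, 0.1],
])

```text
time: 17.95
tool_pos: [0.4892, 0.0679, -0.0005]
tcp_rot: [[-0.558, 0.83, 0.002], [0.83, 0.558, -0.0], [-0.001, 0.002, -1.0]]
wrist_force: [-0.5, 0.4, 5.2]
finger_gap: 0.0165
gripper_force: 58.4
```

Emit:
play_rows([
  [0.012, -0.0005, 0.0104, 0, 0, 0, 0.1],
  [0.012, -0.0005, 0.0104, 0, 0, 0, 0.1],
  [0.012, -0.0005, 0.0104, 0, 0, 0, 0.1],
  [0.012, -0.0005, 0.0104, 0, 0, 0, 0.1],
  [0.012, 0, 0, 0, 0, 0, 0],
])

```text
time: 18.45
tool_pos: [0.5278, 0.0843, -0.0006]
tcp_rot: [[-0.193, 0.981, 0.003], [0.981, 0.193, 0.001], [0.0, 0.003, -1.0]]
wrist_force: [-1.3, 4.0, 9.2]
finger_gap: 0.0164
gripper_force: 59.3
```

Run:
```python
from m import *
s=env.get_state();h=S2W(-.037,-.066);go([*S2W(-.037,.039),-.001],SY,1);d=s['tool_pos'][:2]-h;print(np.hypot(*d),np.arctan2(d[1],d[0])-np.pi/2-SY)
```

```text
t 18.45 pos [ 0.5278  0.0843 -0.0006] yaw_y 0.194 tilt [0.003  0.0008] F [-1.3  4.   9.2] gap 0.0164 g 59.26222085952759
shift/row [-0.0052  0.0334  0.0005] turnz/row 0.3384
0.10425427968430799 0.3242806706918472
```

Emit:
play_rows([
  [0.012, -0.0005, 0.0104, 0, 0, 0, 0.1],
  [0.012, -0.0005, 0.0104, 0, 0, 0, 0.1],
  [0.012, -0.0003, 0.006, 0, 0, 0, 0.06],
  [0.012, 0, 0.004, 0, 0, 0, 0.04],
  [0.012, 0, 0, 0, 0, 0, 0],
])

```text
time: 18.95
tool_pos: [0.5583, 0.0858, -0.0005]
tcp_rot: [[0.104, 0.995, 0.004], [0.995, -0.104, 0.001], [0.002, 0.003, -1.0]]
wrist_force: [1.9, 6.5, 5.7]
finger_gap: 0.0167
gripper_force: 58.9
```

Emit:
play_rows([
  [0.012, 0, 0.002, 0, 0, 0, 0.02],
  [0.012, 0, 0.001, 0, 0, 0, 0.01],
  [0.012, 0, 0, 0, 0, 0, 0],
])

```text
time: 19.25
tool_pos: [0.5611, 0.0855, -0.0005]
tcp_rot: [[0.132, 0.991, 0.003], [0.991, -0.132, 0.001], [0.002, 0.003, -1.0]]
wrist_force: [1.6, 5.7, 4.7]
finger_gap: 0.0165
gripper_force: 58.8
```

Run:
```python
from m import *
s=env.get_state();h=S2W(-.037,-.066);go([*S2W(-.037,.039),-.001],SY,1);d=s['tool_pos'][:2]-h;print(np.hypot(*d),np.arctan2(d[1],d[0])-np.pi/2-SY)
```

```text
t 19.25 pos [ 5.611e-01  8.550e-02 -5.000e-04] yaw_y -0.133 tilt [0.0035 0.0012] F [1.6 5.7 4.7] gap 0.0165 g 58.83473575115204
shift/row [0.0002 0.0005 0.0005] turnz/row 0.0111
0.10481951199932704 0.004631934309829416
```

Emit:
play_rows([
  [0.012, 0, 0.001, 0, 0, 0, 0.005],
  [0.012, 0, 0, 0, 0, 0, 0],
  [0.05, 0, 0, 0, 0, 0, 0],
  [0.05, 0, 0, 0, 0, 0, 0],
  [0.05, 0, 0, 0, 0, 0, 0],
])

```text
time: 19.75
tool_pos: [0.5609, 0.0842, -0.0019]
tcp_rot: [[0.138, 0.99, 0.0], [0.99, -0.138, -0.0], [-0.0, 0.0, -1.0]]
wrist_force: [0.3, 0.2, 0.2]
finger_gap: 0.0501
gripper_force: 0.0
```

Emit:
play_rows([
  [0.05, 0, 0, -0.02, 0, 0, 0],
  [0.05, 0, 0, -0.04, 0, 0, 0],
  [0.05, 0, 0, -0.05, 0, 0, 0],
  [0.05, 0, 0, -0.03, 0, 0, 0],
  [0.05, 0, 0, 0, 0, 0, 0],
])

```text
time: 20.25
tool_pos: [0.5629, 0.0842, 0.1425]
tcp_rot: [[0.138, 0.99, 0.008], [0.99, -0.138, -0.001], [0.001, 0.008, -1.0]]
wrist_force: [0.4, -0.8, -0.8]
finger_gap: 0.0498
gripper_force: 0.0
```

Emit:
play_rows([
  [0.05, 0, -0.04, 0, 0, 0, 0],
  [0.05, 0, -0.04, 0, 0, 0, 0],
  [0.05, 0, -0.04, 0, 0, 0, 0],
  [0.05, 0, -0.03, 0, 0, 0, 0],
  [0.05, 0, 0, 0, 0, 0, 0],
])

```text
time: 20.75
tool_pos: [0.4091, 0.1057, 0.1372]
tcp_rot: [[0.137, 0.991, -0.003], [0.991, -0.137, -0.0], [-0.0, -0.002, -1.0]]
wrist_force: [0.6, 0.3, 1.1]
finger_gap: 0.0498
gripper_force: 0.0
```

```bash
python3 chk.py
```

```text
t 20.75 pos [0.4091 0.1057 0.1372] yaw_y -0.138 tilt [-0.0025 -0.    ] F [0.6 0.3 1.1] gap 0.0498 g 0.0
shift/row [-0.1161  0.052   0.1401] turnz/row None
wrist post 2253 [603.8  35.2] [33.8 59.7] 62.2 z 0.0954 stand [ 0.012  -0.0049]
wrist knob 427 [560.   85.3] [15.5 16.8] 35.2 z 0.0712 stand [-0.0385  0.0384]
  lever 0.1044 0.014
scene post 236 [591.9  38.7] [31.4 25.7] 81.8 z 0.0899 stand [-0.0003 -0.0031]
scene knob 43 [560.1  83.8] [15.9 14.5] 61.2 z 0.0698 stand [-0.0382  0.037 ]
  lever 0.1031 0.011
```

View pics/scene8.png

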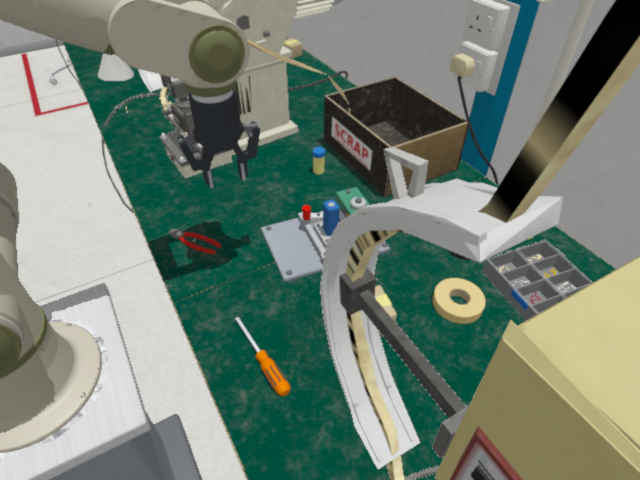

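The final view shows the applicator's post at (331,217) in the lane and the lever closed, with its knob at (306,212). The gripper is clear and the bystanders haven't moved. The lever reads about 0.01 rad, so I'm handing in.

```bash
python3 -c "
from station import env
print(env.finish_job())"
```

```text
the job is handed in; nothing more can be done
None
```

Job handed in (no verdict came back): the applicator is home against the back stop, the lever is closed at about 0.01 rad, and the gripper is clear with the bystanders where they started.

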